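# Lock the tilting bottle stand with its pin

### The job

Lock the tilting bottle stand on the shop counter: take the orange-headed locking pin from its wooden rest and stand it in the guide hole on top of the stand's bearing block, so that it rests on the shaft inside, and let go of it. Then swing the crank lever gently away from its leaning side until you feel the pin drop into the shaft's hidden cross-hole and stop the lever - do not force the lever or the pin - and push the pin fully home, until its head sits on the block. Let go, and leave the bottle, the tumbler and the carton alone.

Things in the scene. Friction and masses are not known exactly. Their poses are not given: they have to be found in the camera images.
- guide_mouth (a point): Centre of the guide hole's mouth, mid of the flat dark top (68 x 54 mm) of the stand's fixed grey bearing block, 164 mm above the counter. Axes: z up, y along the shaft, x across it. Hole 13.4 mm wide, 3 mm chamfer, 30 mm deep, straight down onto the shaft. The crank lever is on the -y side; on the +y side a cradle with a lying green bottle, 26 to 170 mm off, reaching 125 mm either way in x.
- shaft_mid (a point): Middle of the horizontal shaft (along y) inside the block, 54 mm straight below guide_mouth, same axes. Here the shaft has a hub 44 mm in diameter with a cross-hole 13.8 mm wide at its mouth, hidden by the block; its angle to the lever differs every time. A pin pushed home passes the hub and enters a bore below it.
- cradle (a joint): Angle (rad) of shaft, cradle and lever together; 0: lever straight up, positive: leaning to the stand's +x; stops at +-1.0. Starts at -0.95 to -0.75; the hole comes under the guide somewhere from -0.1 to 0.8. Turns with about 2 N at the grip, stays where left. There a waiting pin drops in by its weight and soon blocks the lever. Sweep at 25 mm/s or slower; over 10 N on the lever is forcing it.
- lever_grip (a point): Middle of the black crank grip: sleeve 18 mm in diameter, 60 mm long, rolling freely on its spindle, parallel to the shaft, 85 mm from its axis: in the stand's axes at x = 85 sin(angle), y = -108, z = 85 cos(angle) mm from shaft_mid. A 12 mm rod holds its inner end (y = -76 mm); beneath the rest it is free. Push it with closed fingers beside it, or pinch it from above.
- pin_center (a point): Half-way up the 124 mm, 90 g locking pin, z along it, up; tip 62 mm below. Steel shank 12 mm in diameter, 92 mm long, 4 mm tapered tip. Starts loose and upright in the rest. Height over guide_mouth: 30 mm when resting on the hub, about 20 mm when dropped into the cross-hole, where a spring catch holds it (8 to 15 N push it past), -30 mm when home, its head on the block.
- pin_head (a point): Middle of the pin's orange round head, 26 mm in diameter, 32 mm high, 46 mm above pin_center; z up. At the start its underside is 40 mm above the rest's top; in the guide, resting on the hub, 60 mm above the block.
- rest: Fixed wooden block 90 x 70 x 60 mm high with one upright hole 15 mm wide and 52 mm deep in the middle of its top, in which the pin stands; origin at the centre of its underside.
- bottle: Bystander: standing amber bottle, 72 mm in diameter, 290 mm high; origin at the centre of its underside, z up.
- tumbler: Bystander: glass tumbler, 72 mm wide, 90 mm high; origin at the centre of its underside, z up.
- carton: Bystander: cardboard carton 90 x 90 x 130 mm high; origin at the centre of its underside, z up.
Mind the look-alikes: they are no part of the job. Of the things that look like the part that bears pin_center, the middle-sized one is meant.

How it is judged:
By the outcome, as a careful person would: the job done as asked, in the order asked, and still so for the second after the job is handed in, with the robot touching nothing.
It also fails if it takes over 72 s, if anything falls off the work surface, if the arm or the gripper's body presses on something with over 40 N, if the wrist force passes 120 N, or if a joint passes its speed limit or range.

### The arm

A 6-joint arm with a two-finger parallel gripper is mounted at the origin on the work surface. World frame = base frame: x ahead of the robot, y to its left, z up, the work surface at z = 0. Lengths are in mm, angles in rad, forces in N, time in s.
With the tool pointing down it reaches from about 300 to 775 mm from the base axis. Payload 14.6 kg.
Tool frame: the origin (TCP) lies midway between the tips of the shut fingers; the grasp point (between the pads) lies 19 mm behind it; z points along the fingers, y is the direction in which the jaws open and shut (so a half turn about z gives the same grasp; the last joint's range is limited). The gripper opens to 94 mm and grips with 3 to 60 N. Pads are 16 mm wide; open, the fingers measure 119 mm over their backs; the gripper's body (75 mm by 177 mm) begins 78 mm behind the grasp point.
Start: joints at [1.209, 0.3, 1.521, -0, 1.321, -0.067], TCP at [159.799, 526.264, 205.446] pointing down, gripper open.
Joint ranges: [-3.03, 3.03], [-0.79, 2.21], [0.23, 2.52], [-1.04, 4.18], [0, 3.07], [-2.55, 2.55]. Speed limits (rad/s): [2.22, 2.22, 2.57, 3.14, 3.14, 3.14].

### API

Orientations are given as [roll, pitch, yaw] about the fixed x, y, z axes, in that order (R = Rz(yaw) Ry(pitch) Rx(roll)).
In Python, from cell import manip gives the robot as it stands.
- The arm moves only by the tool play_rows, never from a script. Its argument "commands" is a list of rows, each an object of numbers: "x", "y", "z": the shift along the tool's x, y, z in m; "wx", "wy", "wz": the turn, a rotation vector about the tool's x, y, z in degrees; "grip": the opening, from 0 (shut) to 1 (fully open). In form: [{"x": .., "y": .., "z": .., "wx": .., "wy": .., "wz": .., "grip": ..}, ...]. A call has 1 to 20 rows; each row shifts and turns the commanded pose from where the row before left it, along the tool's axes as they then stand; what a row does not reach is not made up. A row lasts 1/8 s, in which the tool goes at most 62.5 mm and 10.7 degrees, less where a joint would pass 70% of its speed; a pose out of reach is approached as far as the arm can. A call is refused whole if a number of a shift passes 0.0625 or a number of a turn 10.7, either way. A call with a gripper value outside its range is refused whole. The fingers move at their own pace and stop on an object; "squeeze" is the grip in N (left out, the last holds). Time passes only in rows, so rows that do not move let the fingers close. It gives the time, the measured TCP pose, the force and the opening at its end, in the units of the state.
- manip.read_state(): the state, without advancing time (a new reading comes with each control period).
- manip.camera(name): name is "side" or "top" or "wrist"; returns (picture, depth): 480x640x3 uint8, red, green, blue; 480x640 float32, mm along the optical axis (not along the pixel's ray), 0 where there is no reading.
- manip.camera_info(name): a dict with "intrinsics" (3x3 intrinsics, pixels), "camera_from_world" (4x4, takes a point from world to camera coordinates); the wrist camera has in their place "tool_from_camera" (4x4, takes a point from camera to tool coordinates, whose origin is the TCP and whose axes are the flange's). Camera axes: x right, y up, looking along -z (the intrinsics and any distortion apply to the point x, -y, -z); pixel columns grow to the right and rows downward; lengths in mm; the calibration is good to about 2 mm. A picture is of the moment at which its call begins: read the wrist's pose just before it. camera_info takes no time and is no camera call.
- manip.sign_off(): hands the job in, once; it reports no verdict.
The state is a dict: "clock": time; "joints": joint angles; "qd": joint speeds; "effort": joint torques, N m; "eef_pos": TCP position; "eef_rot": TCP orientation; "wrist_force": force on the tool from outside, world axes, zero at the start; "moment": the same for the moment, N m; "finger_gap": finger opening in mm.
Only numpy, scipy, OpenCV 4.12 (cv2) and the standard library are available. Lean on these libraries where they do the work, as an engineer would, in place of code of your own. Each camera call takes 0.05 s, during which the arm holds its last target.

## Working session

There is one attempt and no reset: what is moved stays moved. The work goes in short steps, Python scripts to look and compute and a tool call to move; the robot and the scene stay as the last step left them, time stands still between calls to the robot, and variables do not carry over. Pictures are saved under pics/ and viewed, and the job is handed in when it is done.

Besides the shell and the picture viewer there is one more tool, called as a command line: name --argument value ..., lists and objects as JSON in quotes. play_rows: Moves the arm, as the interface text tells. Its arguments: {"type":"object","properties":{"commands":{"type":"array"},"squeeze":{"type":"number"}},"required":["commands"]}

```bash
ls; mkdir -p pics
python3 - <<'E'
from cell import manip
import cv2,numpy as np
s=manip.read_state();print(s)
for n in ["side","top","wrist"]:
    p,d=manip.camera(n);cv2.imwrite(f"pics/{n}0.png",p[:,:,::-1]);np.save(f"pics/{n}0.npy",d)
    print(n,manip.camera_info(n))
E
```

```text
pics
{'clock': 0.0, 'joints': array([ 1.20938787e+00,  3.00427758e-01,  1.52158608e+00,  2.91039139e-05,
        1.32067814e+00, -6.65495483e-02]), 'qd': array([-0.0009638 ,  0.00174752, -0.00026105,  0.00146546, -0.0021467 ,
        0.00085667]), 'effort': array([ 1.68177059e-03, -5.31803441e+01, -3.52744889e+01,  7.08556990e-02,
        2.43146508e-02, -1.10098938e-04]), 'eef_pos': array([159.71011877, 526.03114642, 204.90798238]), 'eef_rot': array([-3.14049763e+00, -1.01234010e-04,  2.84672647e+00]), 'wrist_force': array([-0.45917774, -0.47698755, -0.0417795 ]), 'moment': array([-0.0560909 , -0.00205078,  0.0143588 ]), 'finger_gap': 94.07521115775572}
side {'intrinsics': array([[543.6774788 ,   0.        , 319.54206321],
       [  0.        , 543.6774788 , 235.90118054],
       [  0.        ,   0.        ,   1.        ]]), 'camera_from_world': array([[ 8.90478528e-01, -4.54434222e-01,  2.31846798e-02,
        -4.42209146e+02],
       [ 2.62369022e-01,  5.54415272e-01,  7.89801369e-01,
        -2.62388574e+02],
       [-3.71766711e-01, -6.97218219e-01,  6.12924357e-01,
        -9.7
[... 475 characters left out ...]
7.47794617e-02,  5.89286638e-03,  9.97182684e-01,
        -1.32068942e+03],
       [ 0.00000000e+00,  0.00000000e+00,  0.00000000e+00,
         1.00000000e+00]])}
wrist {'intrinsics': array([[377.379986  ,   0.        , 316.07266273],
       [  0.        , 377.379986  , 235.67091222],
       [  0.        ,   0.        ,   1.        ]]), 'tool_from_camera': array([[-5.75031086e-04,  9.69669067e-01,  2.44420889e-01,
         7.10724686e+01],
       [ 9.99999792e-01,  6.28885241e-04, -1.42293887e-04,
         1.04799487e+00],
       [-2.91690670e-04,  2.44420756e-01, -9.69669227e-01,
        -1.78938819e+02],
       [ 0.00000000e+00,  0.00000000e+00,  0.00000000e+00,
         1.00000000e+00]])}
```

View pics/side0.png

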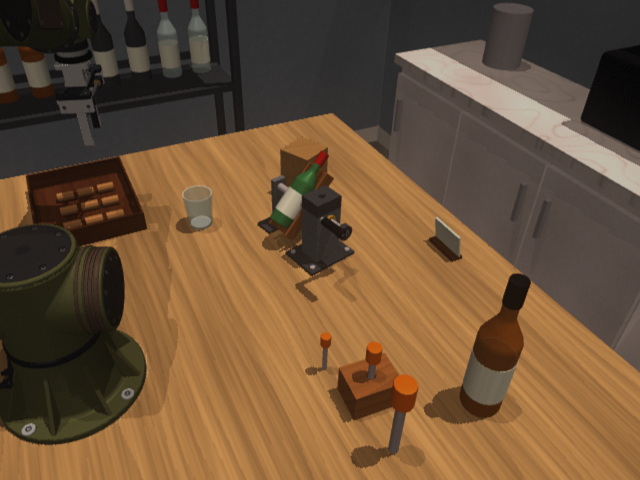

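View pics/top0.png

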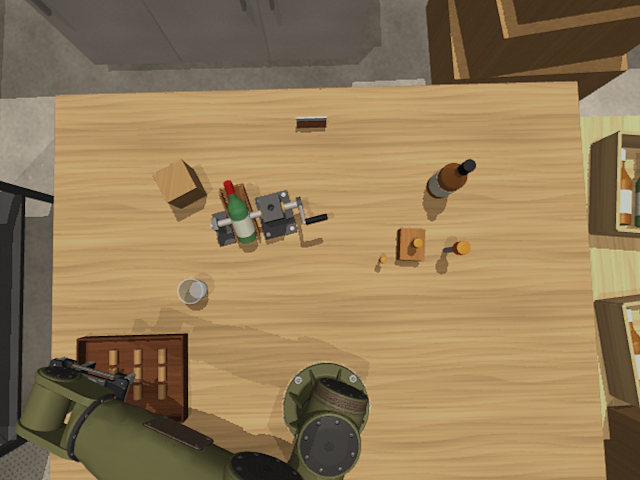

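View pics/wrist0.png

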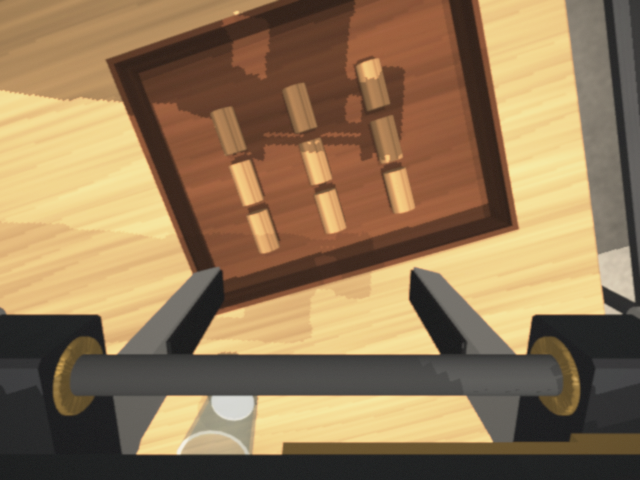

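The side and top pictures show the middle-sized pin standing in the wooden rest (side 374,354; top 418,242). A smaller pin is at side (325,340) and a larger one at side (405,390). The block top is at about top (274,205), the grip at top (317,218), the amber bottle at top (447,180) and the carton at top (178,185).

```bash
cat > h.py <<'E'
import numpy as np,cv2
from cell import manip
def cast(n,uv,z):
    i=manip.camera_info(n);K=i["intrinsics"];T=i["camera_from_world"]
    R=T[:3,:3];c=-R.T@T[:3,3]
    r=np.array([(uv[0]-K[0,2])/K[0,0],-(uv[1]-K[1,2])/K[1,1],-1.]);r=R.T@r
    return c+r*(z-c[2])/r[2]
def ray(n,uv):
    a=cast(n,uv,0);b=cast(n,uv,300);return a,(b-a)/np.linalg.norm(b-a)
def tri(u1,u2,n1="side",n2="top"):
    a,d=ray(n1,u1);b,e=ray(n2,u2)
    M=np.stack([d,-e],1);t=np.linalg.lstsq(M,b-a,rcond=None)[0]
    p=a+d*t[0];q=b+e*t[1];return (p+q)/2,np.linalg.norm(p-q)
def cloud(n,d,T=None,ts=None):
    i=manip.camera_info(n);K=i["intrinsics"]
    v,u=np.mgrid[0:480,0:640]
    P=np.stack([(u-K[0,2])/K[0,0]*d,-(v-K[1,2])/K[1,1]*d,-d],-1)
    if n=="wrist": 
        T=i["tool_from_camera"];P=P@T[:3,:3].T+T[:3,3]
        from scipy.spatial.transform import Rotation as Ro
        s=ts
        return P@Ro.from_euler('xyz',s["eef_rot"]).as_matrix().T+s["eef_pos"]
    T=i["camera_from_world"]
    return (P-T[:3,3])@T[:3,:3]
E
python3 - <<'E'
from h import *
for n in ["side","top"]:
    im=cv2.imread(f"pics/{n}0.png");d=np.load(f"pics/{n}0.npy");C=cloud(n,d)
    hsv=cv2.cvtColor(im,cv2.COLOR_BGR2HSV)
    m=cv2.inRange(hsv,(4,215,100),(14,255,255))
    k,l,st,ce=cv2.connectedComponentsWithStats(m)
    for j in range(1,k):
        if st[j,4]>20: 
            P=C[(l==j)&(d>0)];print(n,st[j],ce[j].round(1),np.median(P,0).round(0),np.ptp(P,axis=0).round(0) )
    cv2.imwrite(f"pics/{n}_z.png",cv2.resize(im[180:260,180:340] if n=="top" else im[130:290,240:400],None,fx=4,fy=4,interpolation=cv2.INTER_CUBIC))
    # block top
    m=(abs(C[...,2]-164)<6)&(im.max(2)<110)
    k,l,st,ce=cv2.connectedComponentsWithStats(m.astype(np.uint8))
    for j in range(1,k):
        if st[j,4]>60:
            P=C[l==j]; r=cv2.minAreaRect(P[:,:2].astype(np.float32));print(n,'blk',st[j],P.mean(0).round(1),r)
E
```

```text
side [321 333  10  15 114] [325.6 339.5] [ 417. -177.   89.] [17. 16. 24.]
side [367 342  15  23 248] [374.6 352.3] [ 458. -268.  131.] [24. 25. 33.]
side [393 375  25  37 609] [406.  390.7] [ 440. -377.  174.] [35. 37. 47.]
side blk [133   0  25   7  76] [ 559.5 1761.5  163.9] ((558.4966430664062, 1763.364990234375), (101.23125457763672, 37.91133499145508), 3.9313464164733887)
side blk [444   0  47  20 136] [1809.4 1165.1  164. ] ((1809.8328857421875, 1175.301025390625), (316.7033386230469, 21.217636108398438), 89.83985900878906)
side blk [99  4 26  6 81] [ 419.8 1761.1  164.4] ((420.4189453125, 1762.4200439453125), (101.0051040649414, 38.480674743652344), 11.578604698181152)
side blk [124  30  21   8  75] [ 428.2 1374.   164.3] ((429.4115905761719, 1377.910888671875), (57.105735778808594, 71.43659210205078), 78.59526062011719)
side blk [528  32  72  32 263] [1808.4  615.5  164.1] ((1808.923828125, 628.112060546875), (351.2879333496094, 28.302562713623047), 88.8779296875)
side blk [90 34 22  8 77] [ 312.8 1371.4  163.7] ((313.71051025390625, 1378.2379150390625), (45.578834533691406,
[... 559 characters left out ...]
4296875, 132.09095764160156), (72.92518615722656, 61.305503845214844), 15.195749282836914)
side blk [477 331  47  29 287] [ 611.3 -371.   164.3] ((618.13525390625, -367.457275390625), (36.52510070800781, 70.84742736816406), 39.84515380859375)
side blk [  2 333  85  24 439] [ -6.2 -64.5 164. ] ((-15.29129409790039, -53.63036346435547), (38.767852783203125, 124.5405502319336), 72.10099029541016)
side blk [392 386  25  16 137] [ 433.2 -377.3  163.8] ((434.740234375, -373.0995788574219), (18.00531578063965, 35.89107131958008), 37.884517669677734)
top blk [257 193  27  30 499] [559.4 133.2 163.4] ((559.4232788085938, 133.99339294433594), (68.72134399414062, 54.26816940307617), 12.811153411865234)
```

Run:
```python
from h import *
im=cv2.imread("pics/side0.png");cv2.imwrite("pics/side_z2.png",cv2.resize(im[320:470,290:450],None,fx=4,fy=4))
```

```text
(no output)
```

View pics/top_z.png

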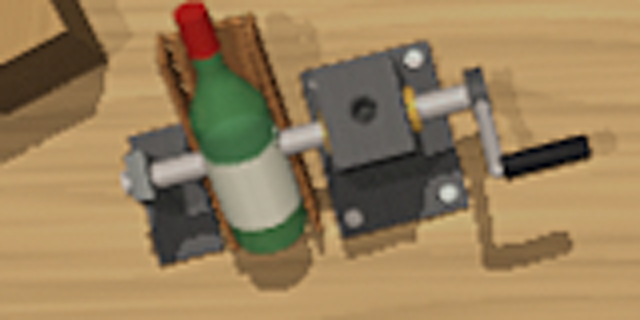

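View pics/side_z.png

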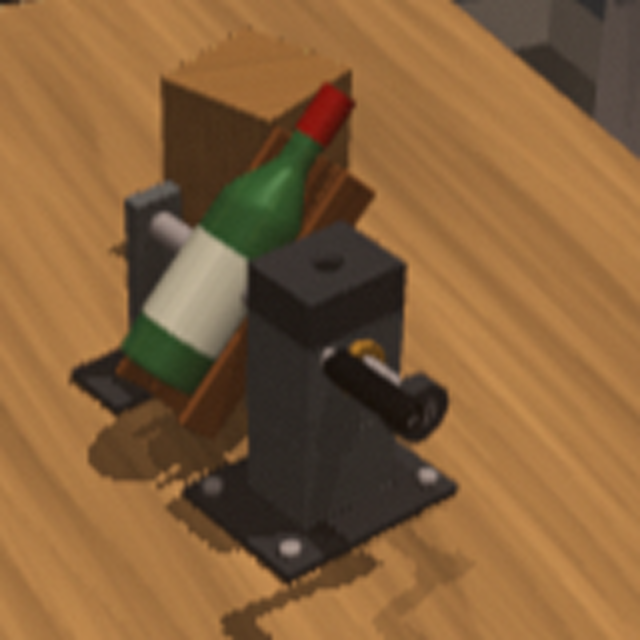

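The zooms show the guide hole at top (270.5,207) and side (322.3,195.8), with the lever leaning to stand -x, towards the robot. Next I'll triangulate the hole and the pin.

Run:
```python
from h import *
im=cv2.imread("pics/top0.png");hsv=cv2.cvtColor(im,cv2.COLOR_BGR2HSV)
d=np.load("pics/top0.npy");C=cloud("top",d);C2=cloud("side",np.load("pics/side0.npy"))
m=cv2.inRange(hsv,(5,180,120),(20,255,255));m[:230]=0;m[265:]=0;m[:,:370]=0;m[:,480:]=0
k,l,st,ce=cv2.connectedComponentsWithStats(m)
for j in range(1,k):
    if st[j,4]>8: P=C[l==j];print(st[j],ce[j].round(1),np.median(P,0).round(1), P[P[:,2]>P[:,2].max()-6].mean(0).round(1))
print("rest hi", C[242,405],C[255,415])
# rest top by depth
m=(abs(C[...,2]-60)<4);m[:220]=0;m[270:]=0;m[:,:385]=0;m[:,435:]=0
r=cv2.minAreaRect(C[m][:,:2].astype(np.float32));print("rest rect",r,m.sum())
print("hole",tri((322.3,195.8),(270.3,206.8)), cast("top",(270.3,206.8),164),cast("side",(322.3,195.8),164))
# block hole darkest centroid
for n,box in (("top",(200,214,262,280)),("side",(188,203,310,335))):
    g=cv2.cvtColor(cv2.imread(f"pics/{n}0.png"),cv2.COLOR_BGR2GRAY).astype(float)
    a=g[box[0]:box[1],box[2]:box[3]];w=np.clip(np.median(a)-6-a,0,None);v,u=np.mgrid[box[0]:box[1],box[2]:box[3]]
    print(n,(u*w).sum()/w.sum(),(v*w).sum()/w.sum())
# grip
g=im.max(2)
m=(g<45)&(C[...,2]>120)&(C[...,2]<220);m[:,:298]=0;m[:205]=0;m[235:]=0;m[:,335:]=0
P=C[m];print("grip",m.sum(),P.mean(0),P.min(0),P.max(0),cv2.minAreaRect(P[:,:2].astype(np.float32)))
for nm,m in(("bottle",(C[...,2]>30)&(np.mgrid[0:480,0:640][1]>420)&(np.mgrid[0:480,0:640][1]<480)&(np.mgrid[0:480,0:640][0]<210)&(np.mgrid[0:480,0:640][0]>150)),):
    P=C[m];print(nm,P.min(0),P.max(0),P.mean(0))
```

```text
[413 239  10   9  33] [418.5 244. ] [ 453.5 -263.4  131.7] [ 454.1 -259.7  132.5]
[457 241  13  14 106] [464.  247.9] [ 438.  -368.9  174.4] [ 438.7 -367.8  176.7]
[380 257   7   6  15] [382.6 260.1] [ 413.9 -167.2   89.7] [ 413.1 -168.4   90.8]
rest hi [ 463.89740991 -237.62062338   63.88520791] [ 426.37760372 -265.487078     59.05591031]
rest rect ((457.5552673339844, -257.5482177734375), (70.88682556152344, 90.23118591308594), 85.5493392944336) 605
hole (array([563.41892204, 131.93390571, 162.35285188]), np.float64(5.356551278357065)) [560.73579883 132.87742132 164.        ] [564.82704751 128.92755733 164.        ]
top 270.4558404558405 206.61467236467237
side 325.1413210445468 198.2642089093702
grip 97 [524.89250221  12.61770356 176.56527115] [513.84956594 -12.67774815 169.98668778] [536.63274889  39.77013976 182.42950905] ((524.9580078125, 13.844854354858398), (13.424266815185547, 55.4328727722168), 12.583134651184082)
bottle [ 393.22197122 -384.29602238   30.57987353] [ 662.95440817   16.76037111 1353.80969059] [ 616.929836   -332.11694951  197.71379946]
```

View pics/side_z2.png

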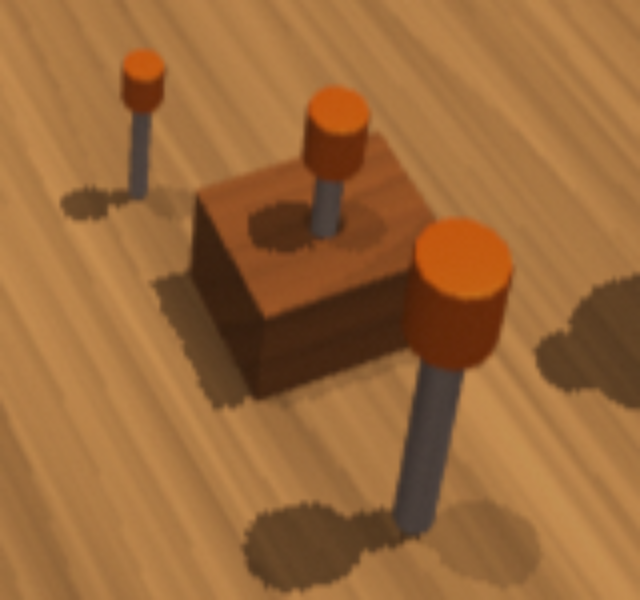

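play_rows --commands '[{"z": -0.016, "wz": 10.05, "grip": 0.6}, {"z": -0.016, "wz": 10.05, "grip": 0.6}, {"z": -0.016, "wz": 10.05, "grip": 0.6}, {"z": -0.016, "wz": 10.05, "grip": 0.6}, {"z": -0.016, "wz": 10.05, "grip": 0.6}, {"z": -0.016, "wz": 10.05, "grip": 0.6}]'

```text
$.commands[0]: bad value
```

play_rows --commands '[{"x": -0.0393, "y": 0.0253}, {"x": -0.0393, "y": 0.0253}, {"x": -0.0393, "y": 0.0253}, {"x": -0.0393, "y": 0.0253}, {"x": -0.0393, "y": 0.0253}, {"x": -0.0393, "y": 0.0253}, {"x": -0.0393, "y": 0.0253}, {"x": -0.0393, "y": 0.0253}, {"x": -0.0393, "y": 0.0253}, {"x": -0.0393, "y": 0.0253}, {"x": -0.0393, "y": 0.0253}, {"x": -0.0393, "y": 0.0253}, {}, {}]'

```text
$.commands[0]: bad value
```

```bash
cat >> h.py <<'E'
from scipy.spatial.transform import Rotation as Ro
def wcast(s,uv,z):
    i=manip.camera_info("wrist");K=i["intrinsics"];T=i["tool_from_camera"]
    R=Ro.from_euler('xyz',s["eef_rot"]).as_matrix()
    r=R@T[:3,:3]@np.array([(uv[0]-K[0,2])/K[0,0],-(uv[1]-K[1,2])/K[1,1],-1.]);c=R@T[:3,3]+s["eef_pos"]
    return c+r*(z-c[2])/r[2]
def delta(s,tgt):
    R=Ro.from_euler('xyz',s["eef_rot"]).as_matrix();return (R.T@(np.array(tgt)-s["eef_pos"])).round(1)
def wshot(name):
    s=manip.read_state();p,d=manip.camera("wrist");cv2.imwrite(f"pics/{name}.png",p[:,:,::-1]);np.save(f"pics/{name}.npy",d)
    import pickle;pickle.dump(s,open(f"pics/{name}.pkl","wb"))
    return s,p[:,:,::-1].copy(),cloud("wrist",d,ts=s)
E
python3 - <<'E'
from h import *
s,im,C=wshot("w1");print(s)
m=(abs(C[...,2]-164)<6)&(im.max(2)<130)
k,l,st,ce=cv2.connectedComponentsWithStats(m.astype(np.uint8))
for j in range(1,k):
    if st[j,4]>300:
        P=C[l==j];print(st[j],P.mean(0).round(1),cv2.minAreaRect(P[:,:2].astype(np.float32)))
E
```

```text
{'clock': 0.15, 'joints': array([ 1.20940081e+00,  3.00326383e-01,  1.52141143e+00,  9.36947616e-06,
        1.32070029e+00, -6.66156677e-02]), 'qd': array([-7.90513868e-05, -2.42645828e-03, -8.04163007e-04, -3.93066649e-04,
       -2.15844930e-04, -9.25051525e-04]), 'effort': array([ 1.81970054e-04, -5.31964731e+01, -3.52817130e+01,  7.08255172e-02,
        2.36885296e-02, -1.11942854e-04]), 'eef_pos': array([159.73263873, 526.09616879, 205.03748689]), 'eef_rot': array([-3.14074969e+00, -6.53341047e-05,  2.84681046e+00]), 'wrist_force': array([ 0.11443381, -0.71975074,  0.33838453]), 'moment': array([-0.0120327 , -0.01127743,  0.02324465]), 'finger_gap': 94.27456808044872}
```

View pics/w1.png

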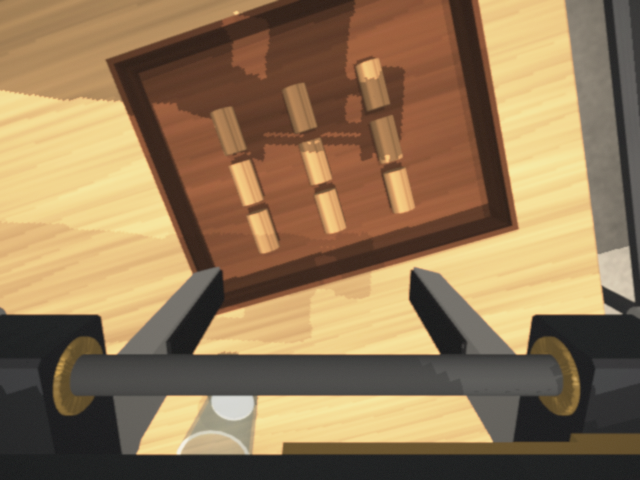

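Both calls were refused and the arm hasn't moved: the wrist view is still the cork tray. Rows probably need all seven keys.

play_rows --commands '[{"x": 0, "y": 0, "z": -0.016, "wx": 0, "wy": 0, "wz": 10.05, "grip": 0.6}, {"x": 0, "y": 0, "z": -0.016, "wx": 0, "wy": 0, "wz": 10.05, "grip": 0.6}, {"x": 0, "y": 0, "z": -0.016, "wx": 0, "wy": 0, "wz": 10.05, "grip": 0.6}, {"x": 0, "y": 0, "z": -0.016, "wx": 0, "wy": 0, "wz": 10.05, "grip": 0.6}, {"x": 0, "y": 0, "z": -0.016, "wx": 0, "wy": 0, "wz": 10.05, "grip": 0.6}, {"x": 0, "y": 0, "z": -0.016, "wx": 0, "wy": 0, "wz": 10.05, "grip": 0.6}]'

```text
clock: 0.95
eef_pos: [159.8, 526.2, 301.8]
eef_rot: [-3.141, 0.0, 1.789]
wrist_force: [-0.3, 0.2, -0.9]
finger_gap: 56.3
```

play_rows --commands '[{"x": -0.0393, "y": 0.0253, "z": 0, "wx": 0, "wy": 0, "wz": 0, "grip": 0.6}, {"x": -0.0393, "y": 0.0253, "z": 0, "wx": 0, "wy": 0, "wz": 0, "grip": 0.6}, {"x": -0.0393, "y": 0.0253, "z": 0, "wx": 0, "wy": 0, "wz": 0, "grip": 0.6}, {"x": -0.0393, "y": 0.0253, "z": 0, "wx": 0, "wy": 0, "wz": 0, "grip": 0.6}, {"x": -0.0393, "y": 0.0253, "z": 0, "wx": 0, "wy": 0, "wz": 0, "grip": 0.6}, {"x": -0.0393, "y": 0.0253, "z": 0, "wx": 0, "wy": 0, "wz": 0, "grip": 0.6}, {"x": -0.0393, "y": 0.0253, "z": 0, "wx": 0, "wy": 0, "wz": 0, "grip": 0.6}, {"x": -0.0393, "y": 0.0253, "z": 0, "wx": 0, "wy": 0, "wz": 0, "grip": 0.6}, {"x": -0.0393, "y": 0.0253, "z": 0, "wx": 0, "wy": 0, "wz": 0, "grip": 0.6}, {"x": -0.0393, "y": 0.0253, "z": 0, "wx": 0, "wy": 0, "wz": 0, "grip": 0.6}, {"x": -0.0393, "y": 0.0253, "z": 0, "wx": 0, "wy": 0, "wz": 0, "grip": 0.6}, {"x": -0.0393, "y": 0.0253, "z": 0, "wx": 0, "wy": 0, "wz": 0, "grip": 0.6}, {"x": 0, "y": 0, "z": 0, "wx": 0, "wy": 0, "wz": 0, "grip": 0.6}]'

```text
clock: 2.58
eef_pos: [561.6, 131.6, 300.4]
eef_rot: [-3.14, 0.0, 1.791]
wrist_force: [0.3, 0.1, 0.8]
finger_gap: 56.6
```

Run:
```python
from h import *
s,im,C=wshot("w2");print(s["clock"],s["eef_pos"],s["eef_rot"])
m=(abs(C[...,2]-164)<6)&(im.max(2)<130)
k,l,st,ce=cv2.connectedComponentsWithStats(m.astype(np.uint8))
for j in range(1,k):
    if st[j,4]>300:
        P=C[l==j];print(st[j],P.mean(0).round(1),cv2.minAreaRect(P[:,:2].astype(np.float32)))
```

```text
2.575 [561.636528   131.62087005 300.39980005] [-3.14005107e+00  1.48947624e-04  1.79125755e+00]
[340  92  46  43 842] [576.2 229.9 163.7] ((577.145751953125, 231.32017517089844), (32.5438117980957, 33.04603958129883), 18.296470642089844)
[ 277  191   81   63 4694] [561.2 135.8 163.6] ((561.5607299804688, 134.9732666015625), (68.1468734741211, 53.938934326171875), 12.6092529296875)
```

View pics/w2.png

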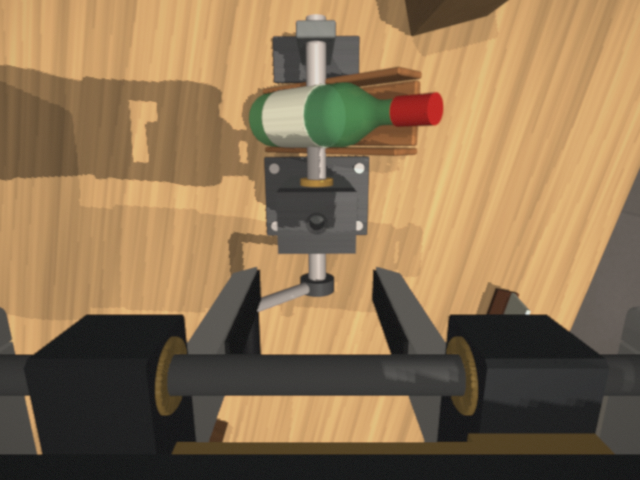

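play_rows --commands '[{"x": -0.0399, "y": -0.0209, "z": 0.0067, "wx": 0, "wy": 0, "wz": 0, "grip": 0.6}, {"x": -0.0399, "y": -0.0209, "z": 0.0067, "wx": 0, "wy": 0, "wz": 0, "grip": 0.6}, {"x": -0.0399, "y": -0.0209, "z": 0.0067, "wx": 0, "wy": 0, "wz": 0, "grip": 0.6}, {"x": -0.0399, "y": -0.0209, "z": 0.0067, "wx": 0, "wy": 0, "wz": 0, "grip": 0.6}, {"x": -0.0399, "y": -0.0209, "z": 0.0067, "wx": 0, "wy": 0, "wz": 0, "grip": 0.6}, {"x": -0.0399, "y": -0.0209, "z": 0.0067, "wx": 0, "wy": 0, "wz": 0, "grip": 0.6}, {"x": -0.0399, "y": -0.0209, "z": 0.0067, "wx": 0, "wy": 0, "wz": 0, "grip": 0.6}, {"x": -0.0399, "y": -0.0209, "z": 0.0067, "wx": 0, "wy": 0, "wz": 0, "grip": 0.6}, {"x": -0.0399, "y": -0.0209, "z": 0.0067, "wx": 0, "wy": 0, "wz": 0, "grip": 0.6}, {"x": 0, "y": 0, "z": 0, "wx": 0, "wy": 0, "wz": 0, "grip": 0.6}]'

```text
clock: 3.88
eef_pos: [455.8, -259.1, 240.7]
eef_rot: [-3.141, -0.001, 1.792]
wrist_force: [-0.6, 0.1, 0.9]
finger_gap: 56.2
```

Run:
```python
from h import *
import pickle
s2=pickle.load(open("pics/w2.pkl","rb"));im2=cv2.imread("pics/w2.png");g=cv2.cvtColor(im2,cv2.COLOR_BGR2GRAY).astype(float)
a=g[209:231,304:330];w=np.clip(np.median(a)-10-a,0,None);v,u=np.mgrid[209:231,304:330];c=((u*w).sum()/w.sum(),(v*w).sum()/w.sum())
print("hole",c,wcast(s2,c,164),wcast(s2,c,162))
s,im,C=wshot("w3");print(s["clock"],s["eef_pos"],s["eef_rot"])
hsv=cv2.cvtColor(im,cv2.COLOR_BGR2HSV)
m=cv2.inRange(hsv,(4,200,80),(16,255,255))
k,l,st,ce=cv2.connectedComponentsWithStats(m)
for j in range(1,k):
    if st[j,4]>60:
        P=C[l==j];P=P[P[:,2]>P[:,2].max()-4];r=cv2.minEnclosingCircle(P[:,:2].astype(np.float32));print(st[j],ce[j].round(1),P.mean(0).round(1),r)
```

```text
hole (np.float64(316.60979462875196), np.float64(225.40126382306477)) [561.75414309 133.11874331 164.        ] [561.85207236 132.68351727 162.        ]
3.875 [ 455.75156246 -259.06537708  240.6667715 ] [-3.14094897e+00 -5.76483500e-04  1.79233289e+00]
```

View pics/w3.png

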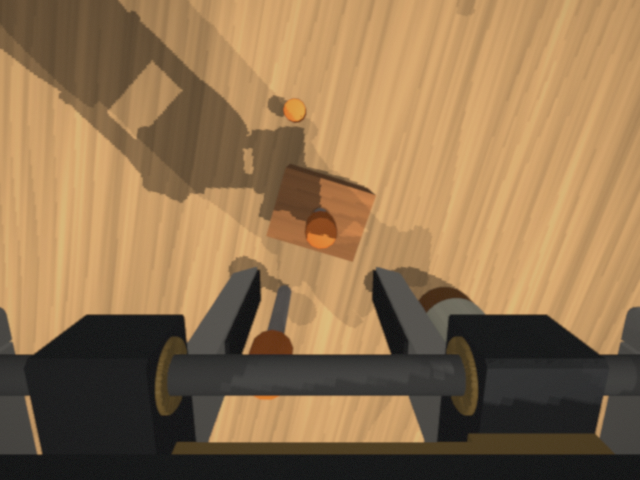

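The view shows the target pin's head at (321,228) on its rest, the small pin at (294,110), the large pin at (270,350) and the amber bottle at the lower right (450,310).

Run:
```python
from h import *
import pickle
s=pickle.load(open("pics/w3.pkl","rb"));d=np.load("pics/w3.npy");C=cloud("wrist",d,ts=s)
im=cv2.imread("pics/w3.png")
def top(sl,lo,hi):
    P=C[sl].reshape(-1,3);P=P[(P[:,2]>lo)&(P[:,2]<hi)];print(len(P),P.mean(0).round(1),cv2.minEnclosingCircle(P[:,:2].astype(np.float32)))
top(np.s_[200:260,300:345],127,138)
m=(abs(C[...,2]-60)<3);m[:160]=0;m[265:]=0;m[:,:260]=0;m[:,380:]=0
print("rest",cv2.minAreaRect(C[m][:,:2].astype(np.float32)))
print("bottle base",cast("top",(437,190),60),cast("top",(468,166),290))
a=cv2.resize(im[180:280,260:400],None,fx=4,fy=4,interpolation=cv2.INTER_CUBIC)
b=cv2.resize(cv2.imread("pics/w2.png")[180:280,250:390],None,fx=4,fy=4,interpolation=cv2.INTER_CUBIC)
cv2.imwrite("pics/z3.png",cv2.resize(np.vstack([a,b]),None,fx=.75,fy=.75))
```

```text
805 [ 459.  -256.3  131.5] ((459.2474670410156, -256.8299560546875), 12.916036605834961)
rest ((459.3417663574219, -257.0319519042969), (70.31367492675781, 90.05609893798828), 85.44158935546875)
bottle base [ 611.19416001 -336.61552137   60.        ] [ 627.97495247 -350.10830613  290.        ]
```

View pics/z3.png

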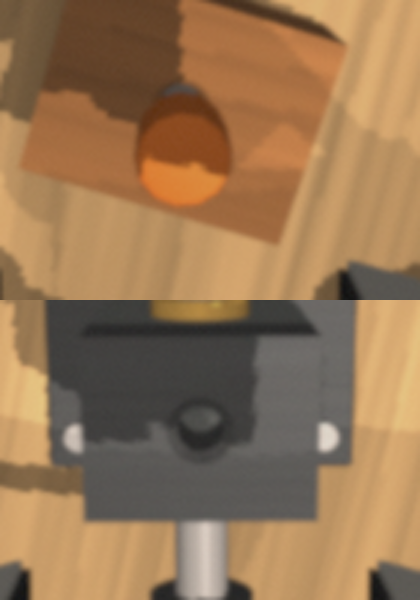

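Pin in the wrist frame is (459.2,-257.0), 131.5 high, and it agrees with the rest's centre. The hole is at about (561.5,135.0), which matches the block centre. Moving in to grasp the head.

play_rows --commands '[{"x": 0.0013, "y": 0.0038, "z": 0, "wx": 0, "wy": 0, "wz": 0, "grip": 0.6}, {"x": 0, "y": 0, "z": 0.03, "wx": 0, "wy": 0, "wz": 0, "grip": 0.6}, {"x": 0, "y": 0, "z": 0.03, "wx": 0, "wy": 0, "wz": 0, "grip": 0.6}, {"x": 0, "y": 0, "z": 0.03, "wx": 0, "wy": 0, "wz": 0, "grip": 0.6}, {"x": 0, "y": 0, "z": 0.03, "wx": 0, "wy": 0, "wz": 0, "grip": 0.6}, {"x": 0, "y": 0, "z": 0.0185, "wx": 0, "wy": 0, "wz": 0, "grip": 0.6}, {"x": 0, "y": 0, "z": 0, "wx": 0, "wy": 0, "wz": 0, "grip": 0.6}]'

```text
clock: 4.8
eef_pos: [460.2, -254.5, 102.0]
eef_rot: [-3.14, -0.001, 1.796]
wrist_force: [0.1, 1.0, -0.6]
finger_gap: 56.4
```

play_rows --commands '[{"x": 0, "y": 0, "z": 0, "wx": 0, "wy": 0, "wz": 0, "grip": 0.2}, {"x": 0, "y": 0, "z": 0, "wx": 0, "wy": 0, "wz": 0, "grip": 0.2}, {"x": 0, "y": 0, "z": 0, "wx": 0, "wy": 0, "wz": 0, "grip": 0.2}, {"x": 0, "y": 0, "z": 0, "wx": 0, "wy": 0, "wz": 0, "grip": 0.2}]' --squeeze 15

```text
clock: 5.3
eef_pos: [460.2, -256.2, 103.0]
eef_rot: [3.141, 0.0, 1.794]
wrist_force: [0.2, 0.1, 2.3]
finger_gap: 26.1
```

play_rows --commands '[{"x": 0, "y": 0, "z": -0.01, "wx": 0, "wy": 0, "wz": 0, "grip": 0.2}, {"x": 0, "y": 0, "z": -0.02, "wx": 0, "wy": 0, "wz": 0, "grip": 0.2}, {"x": 0, "y": 0, "z": -0.03, "wx": 0, "wy": 0, "wz": 0, "grip": 0.2}, {"x": 0, "y": 0, "z": -0.04, "wx": 0, "wy": 0, "wz": 0, "grip": 0.2}, {"x": 0, "y": 0, "z": -0.045, "wx": 0, "wy": 0, "wz": 0, "grip": 0.2}, {"x": 0, "y": 0, "z": -0.045, "wx": 0, "wy": 0, "wz": 0, "grip": 0.2}, {"x": 0, "y": 0, "z": 0, "wx": 0, "wy": 0, "wz": 0, "grip": 0.2}]'

```text
clock: 6.18
eef_pos: [460.6, -256.5, 296.4]
eef_rot: [3.137, 0.004, 1.794]
wrist_force: [-1.2, -0.8, -1.4]
finger_gap: 25.7
```

Run:
```python
from h import *
s,im,C=wshot("w4");print(s["clock"],s["eef_pos"],s["eef_rot"],s["finger_gap"],delta(s,(561.5,135.0,s["eef_pos"][2])))
cv2.imwrite("pics/side4.png",manip.camera("side")[0][:,:,::-1])
```

```text
6.175 [ 460.63577244 -256.46760685  296.39654067] [3.13735858 0.00437909 1.79432416] 25.704688466659398 [359.4 185.1  -0.8]
```

View pics/w4.png

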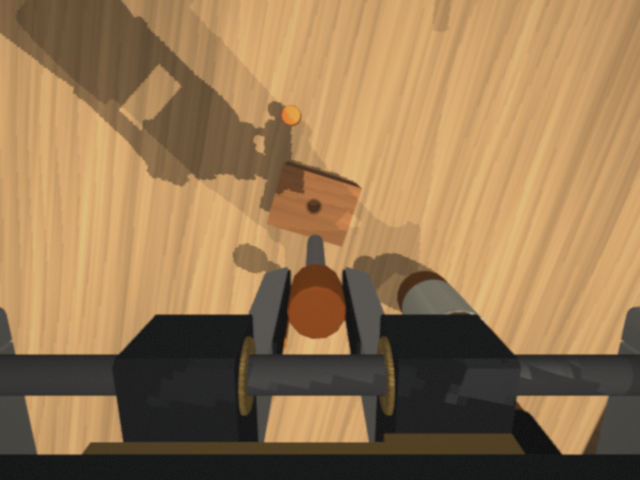

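View pics/side4.png

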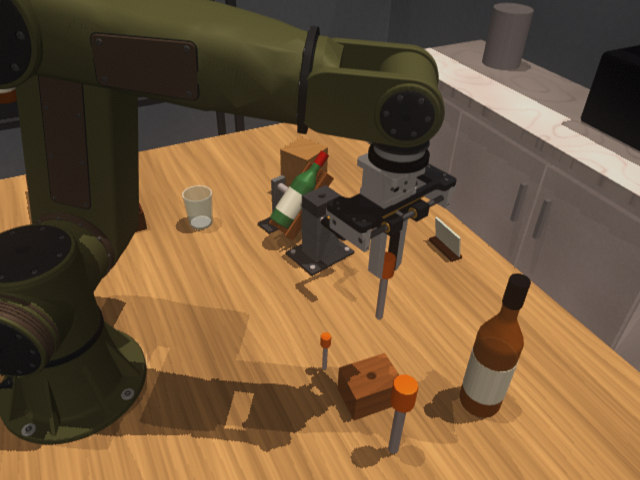

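play_rows --commands '[{"x": 0.0296, "y": 0.0156, "z": -0.01, "wx": 0, "wy": 0, "wz": 0, "grip": 0.2}, {"x": 0.03, "y": 0.0155, "z": 0, "wx": 0, "wy": 0, "wz": 0, "grip": 0.2}, {"x": 0.03, "y": 0.0155, "z": 0, "wx": 0, "wy": 0, "wz": 0, "grip": 0.2}, {"x": 0.03, "y": 0.0155, "z": 0, "wx": 0, "wy": 0, "wz": 0, "grip": 0.2}, {"x": 0.03, "y": 0.0155, "z": 0, "wx": 0, "wy": 0, "wz": 0, "grip": 0.2}, {"x": 0.03, "y": 0.0155, "z": 0, "wx": 0, "wy": 0, "wz": 0, "grip": 0.2}, {"x": 0.03, "y": 0.0155, "z": 0, "wx": 0, "wy": 0, "wz": 0, "grip": 0.2}, {"x": 0.03, "y": 0.0155, "z": 0, "wx": 0, "wy": 0, "wz": 0, "grip": 0.2}, {"x": 0.03, "y": 0.0155, "z": 0, "wx": 0, "wy": 0, "wz": 0, "grip": 0.2}, {"x": 0.03, "y": 0.0155, "z": 0, "wx": 0, "wy": 0, "wz": 0, "grip": 0.2}, {"x": 0.03, "y": 0.0155, "z": 0.01, "wx": 0, "wy": 0, "wz": 0, "grip": 0.2}, {"x": 0.03, "y": 0.0155, "z": 0.02, "wx": 0, "wy": 0, "wz": 0, "grip": 0.2}, {"x": 0, "y": 0, "z": 0, "wx": 0, "wy": 0, "wz": 0, "grip": 0.2}, {"x": 0, "y": 0, "z": 0, "wx": 0, "wy": 0, "wz": 0, "grip": 0.2}]'

```text
clock: 8.02
eef_pos: [561.5, 135.4, 272.1]
eef_rot: [-3.14, 0.0, 1.794]
wrist_force: [0.6, 0.3, -1.1]
finger_gap: 25.8
```

Run:
```python
from h import *
s,im,C=wshot("w5");print(s["clock"],s["eef_pos"],s["eef_rot"],s["finger_gap"],delta(s,(561.5,135.0,s["eef_pos"][2])))
sd=manip.camera("side")[0][:,:,::-1];cv2.imwrite("pics/side5.png",sd)
a=cv2.resize(im[150:350,220:420],None,fx=2,fy=2);b=cv2.resize(sd[100:300,230:430],None,fx=2,fy=2)
cv2.imwrite("pics/z5.png",np.hstack([a,b]))
```

```text
8.025 [561.51422107 135.39998049 272.08415181] [-3.14025531e+00  9.94499077e-05  1.79433742e+00] 25.779654641815913 [-0.4 -0.1  0. ]
```

View pics/z5.png

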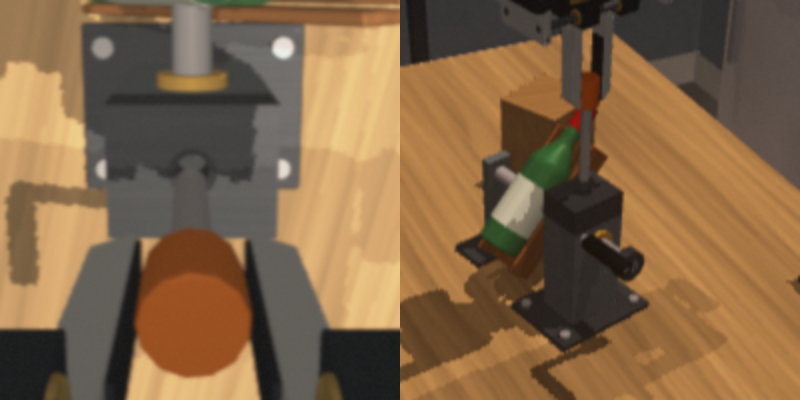

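The pin tip is over the hole in both zoomed views (wrist zoom about (190,165), side zoom about (587,183)). Descending gently.

play_rows --commands '[{"x": 0, "y": 0, "z": 0.005, "wx": 0, "wy": 0, "wz": 0, "grip": 0.2}, {"x": 0, "y": 0, "z": 0.005, "wx": 0, "wy": 0, "wz": 0, "grip": 0.2}, {"x": 0, "y": 0, "z": 0.005, "wx": 0, "wy": 0, "wz": 0, "grip": 0.2}, {"x": 0, "y": 0, "z": 0.004, "wx": 0, "wy": 0, "wz": 0, "grip": 0.2}]'

```text
clock: 8.62
eef_pos: [561.7, 135.8, 253.2]
eef_rot: [-3.141, 0.0, 1.794]
wrist_force: [0.3, 0.3, 0.2]
finger_gap: 25.6
```

play_rows --commands '[{"x": 0, "y": 0, "z": 0.004, "wx": 0, "wy": 0, "wz": 0, "grip": 0.2}, {"x": 0, "y": 0, "z": 0.004, "wx": 0, "wy": 0, "wz": 0, "grip": 0.2}]'

```text
clock: 8.88
eef_pos: [561.8, 135.9, 245.4]
eef_rot: [3.142, 0.0, 1.794]
wrist_force: [0.2, 0.2, -0.8]
finger_gap: 25.5
```

play_rows --commands '[{"x": 0, "y": 0, "z": 0.004, "wx": 0, "wy": 0, "wz": 0, "grip": 0.2}, {"x": 0, "y": 0, "z": 0.004, "wx": 0, "wy": 0, "wz": 0, "grip": 0.2}, {"x": 0, "y": 0, "z": 0.004, "wx": 0, "wy": 0, "wz": 0, "grip": 0.2}, {"x": 0, "y": 0, "z": 0.001, "wx": 0, "wy": 0, "wz": 0, "grip": 0.2}]'

```text
clock: 9.38
eef_pos: [561.7, 135.9, 232.3]
eef_rot: [-3.141, -0.0, 1.794]
wrist_force: [-0.5, 0.0, -0.9]
finger_gap: 25.5
```

play_rows --commands '[{"x": 0, "y": 0, "z": 0.0015, "wx": 0, "wy": 0, "wz": 0, "grip": 0.2}, {"x": 0, "y": 0, "z": 0.0, "wx": 0, "wy": 0, "wz": 0, "grip": 0.2}]'

```text
clock: 9.62
eef_pos: [561.8, 135.9, 231.1]
eef_rot: [3.142, 0.0, 1.794]
wrist_force: [0.7, -0.7, -0.4]
finger_gap: 25.3
```

play_rows --commands '[{"x": 0, "y": 0, "z": 0, "wx": 0, "wy": 0, "wz": 0, "grip": 0.3}, {"x": 0, "y": 0, "z": 0, "wx": 0, "wy": 0, "wz": 0, "grip": 0.4}, {"x": 0, "y": 0, "z": 0, "wx": 0, "wy": 0, "wz": 0, "grip": 0.6}, {"x": 0, "y": 0, "z": 0, "wx": 0, "wy": 0, "wz": 0, "grip": 0.6}, {"x": 0, "y": 0, "z": -0.02, "wx": 0, "wy": 0, "wz": 0, "grip": 0.6}, {"x": 0, "y": 0, "z": -0.025, "wx": 0, "wy": 0, "wz": 0, "grip": 0.6}, {"x": 0, "y": 0, "z": -0.03, "wx": 0, "wy": 0, "wz": 0, "grip": 0.6}, {"x": 0, "y": 0, "z": 0, "wx": 0, "wy": 0, "wz": 0, "grip": 0.3}, {"x": 0, "y": 0, "z": 0, "wx": 0, "wy": 0, "wz": 0, "grip": 0.0}]'

```text
clock: 10.75
eef_pos: [561.5, 135.8, 305.0]
eef_rot: [-3.14, -0.0, 1.794]
wrist_force: [0.5, -0.1, 0.3]
finger_gap: 39.8
```

```bash
cat >> h.py <<'E'
def pintop(n="side",box=(130,240,290,360)):
    p,d=manip.camera(n);im=p[:,:,::-1].copy()
    hsv=cv2.cvtColor(im,cv2.COLOR_BGR2HSV);m=cv2.inRange(hsv,(4,200,80),(16,255,255))
    C=cloud(n,d);m=(m>0)&(C[...,2]>170);mm=np.zeros_like(m);mm[box[0]:box[1],box[2]:box[3]]=m[box[0]:box[1],box[2]:box[3]]
    v,u=np.nonzero(mm);P=C[mm]
    return im,len(P),(np.percentile(P[:,2],[2,50,98]).round(1) if len(P) else None),(v.min(),v.max(),u.mean()) if len(P) else None
E
python3 - <<'E'
from h import *
s,im,C=wshot("w6");print(s["clock"],s["eef_pos"],s["eef_rot"],s["finger_gap"])
P=C[150:345,260:380].reshape(-1,3);Q=P[(P[:,2]>235)&(P[:,2]<265)&(np.hypot(P[:,0]-561,P[:,1]-135)<30)];print(len(Q),np.percentile(Q[:,2],[50,98]),cv2.minEnclosingCircle(Q[:,:2].astype(np.float32)))
sd,*r=pintop();print(r)
a=cv2.resize(im[50:350,170:470],None,fx=1.33,fy=1.33);b=cv2.resize(sd[100:300,230:430],None,fx=2,fy=2)
cv2.imwrite("pics/z6.png",np.hstack([a[:399],b[:399]]))
E
```

```text
10.75 [561.54523759 135.82975723 305.03785429] [-3.14032202e+00 -3.04701118e-05  1.79435166e+00] 39.77468808737612
1435 [255.28189487 256.73302347] ((562.7515869140625, 135.55743408203125), 12.947586059570312)
[220, array([194.9, 246.2, 257.7]), (np.int64(151), np.int64(173), np.float64(322.35))]
```

View pics/z6.png

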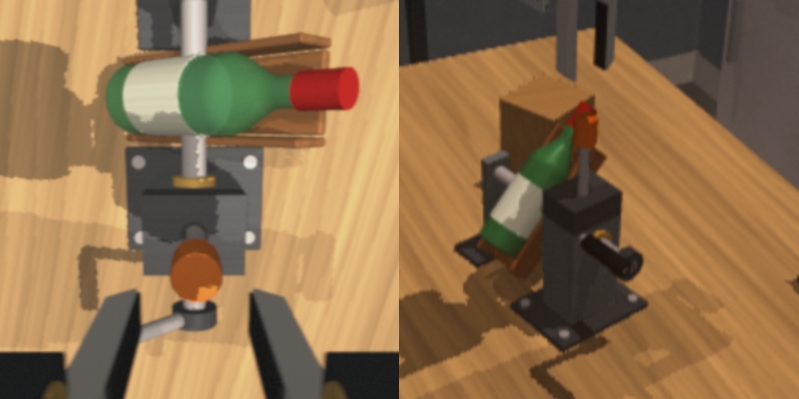

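The pin is standing in the guide with its head top at 256, as expected for resting on the hub. The lever angle is about -0.83. I'll bring the closed fingers down beside the grip on its leaning side.

play_rows --commands '[{"x": -0.028, "y": -0.02625, "z": 0, "wx": 0, "wy": 0, "wz": 0, "grip": 0}, {"x": -0.028, "y": -0.02625, "z": 0, "wx": 0, "wy": 0, "wz": 0, "grip": 0}, {"x": -0.028, "y": -0.02625, "z": 0, "wx": 0, "wy": 0, "wz": 0, "grip": 0}, {"x": -0.028, "y": -0.02625, "z": 0, "wx": 0, "wy": 0, "wz": 0, "grip": 0}, {"x": 0, "y": 0, "z": 0, "wx": 0, "wy": 0, "wz": 0, "grip": 0}, {"x": 0, "y": 0, "z": 0.04, "wx": 0, "wy": 0, "wz": 0, "grip": 0}, {"x": 0, "y": 0, "z": 0.04, "wx": 0, "wy": 0, "wz": 0, "grip": 0}, {"x": 0, "y": 0, "z": 0.04, "wx": 0, "wy": 0, "wz": 0, "grip": 0}, {"x": 0, "y": 0, "z": 0.035, "wx": 0, "wy": 0, "wz": 0, "grip": 0}, {"x": 0, "y": 0, "z": 0, "wx": 0, "wy": 0, "wz": 0, "grip": 0}]'

```text
clock: 12.1
eef_pos: [483.1, 4.0, 149.0]
eef_rot: [-3.137, -0.002, 1.795]
wrist_force: [1.3, 0.9, 0.9]
finger_gap: 0.7
```

Run:
```python
from h import *
s=manip.read_state();print(s["clock"],s["eef_pos"],s["finger_gap"],s["wrist_force"])
sd,*r=pintop();print(r)
w=manip.camera("wrist")[0][:,:,::-1]
a=cv2.resize(w,(400,300));b=cv2.resize(sd[100:300,230:430],(400,400))[50:350]
cv2.imwrite("pics/z7.png",np.hstack([a,b]))
```

```text
12.1 [483.13698047   3.99039589 148.95035193] 0.6760533407773572 [1.25242882 0.87194427 0.9324728 ]
[0, None, None]
```

View pics/z7.png

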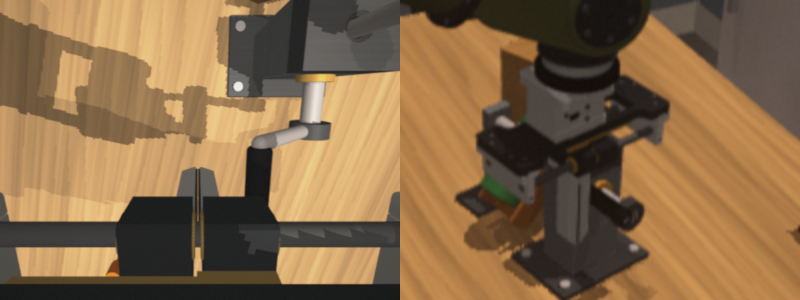

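The fingers are closed beside the grip, clear of it (wrist view: fingers at (200,190), grip at (258,175)). Starting the sweep; this first part is before the possible hole range.

play_rows --commands '[{"x": 0, "y": 0.004, "z": 0, "wx": 0, "wy": 0, "wz": 0, "grip": 0}, {"x": 0, "y": 0.004, "z": 0, "wx": 0, "wy": 0, "wz": 0, "grip": 0}, {"x": 0, "y": 0.004, "z": 0, "wx": 0, "wy": 0, "wz": 0, "grip": 0}, {"x": 0, "y": 0.0015, "z": 0, "wx": 0, "wy": 0, "wz": 0, "grip": 0}, {"x": 0, "y": 0.0015, "z": 0, "wx": 0, "wy": 0, "wz": 0, "grip": 0}, {"x": 0, "y": 0.0015, "z": 0, "wx": 0, "wy": 0, "wz": 0, "grip": 0}, {"x": 0, "y": 0.0015, "z": 0, "wx": 0, "wy": 0, "wz": 0, "grip": 0}, {"x": 0, "y": 0.0015, "z": 0, "wx": 0, "wy": 0, "wz": 0, "grip": 0}, {"x": 0, "y": 0.0015, "z": 0, "wx": 0, "wy": 0, "wz": 0, "grip": 0}, {"x": 0, "y": 0.0015, "z": 0, "wx": 0, "wy": 0, "wz": 0, "grip": 0}, {"x": 0, "y": 0.0015, "z": 0, "wx": 0, "wy": 0, "wz": 0, "grip": 0}, {"x": 0, "y": 0.0015, "z": 0, "wx": 0, "wy": 0, "wz": 0, "grip": 0}, {"x": 0, "y": 0.0015, "z": 0, "wx": 0, "wy": 0, "wz": 0, "grip": 0}]'

```text
clock: 13.82
eef_pos: [510.5, 9.4, 151.1]
eef_rot: [-3.141, -0.0, 1.794]
wrist_force: [-4.0, -1.1, 0.2]
finger_gap: 0.2
```

play_rows --commands '[{"x": 0, "y": 0.002, "z": 0, "wx": 0, "wy": 0, "wz": 0, "grip": 0}, {"x": 0, "y": 0.002, "z": 0, "wx": 0, "wy": 0, "wz": 0, "grip": 0}, {"x": 0, "y": 0.002, "z": 0, "wx": 0, "wy": 0, "wz": 0, "grip": 0}, {"x": 0, "y": 0.002, "z": 0, "wx": 0, "wy": 0, "wz": 0, "grip": 0}, {"x": 0, "y": 0.002, "z": 0, "wx": 0, "wy": 0, "wz": 0, "grip": 0}]'

```text
clock: 14.45
eef_pos: [520.4, 11.6, 151.2]
eef_rot: [3.142, -0.0, 1.794]
wrist_force: [-3.1, -0.5, 0.2]
finger_gap: 0.5
```

Run:
```python
from h import *
s=manip.read_state();print(s["clock"],s["eef_pos"],s["finger_gap"],s["wrist_force"])
sd,*r=pintop();print(r)
w=manip.camera("wrist")[0][:,:,::-1];t=manip.camera("top")[0][:,:,::-1]
a=cv2.resize(w,(400,300));b=cv2.resize(sd[100:300,230:430],(400,400))[50:350];c=cv2.resize(t[130:280,200:400],(400,300))
cv2.imwrite("pics/z8.png",np.vstack([np.hstack([a,b]),np.hstack([c,c*0])]))
```

```text
14.45 [520.42933491  11.6407225  151.15316456] 0.45082831888115477 [-3.11207888 -0.53175674  0.18246184]
[0, None, None]
```

View pics/z8.png

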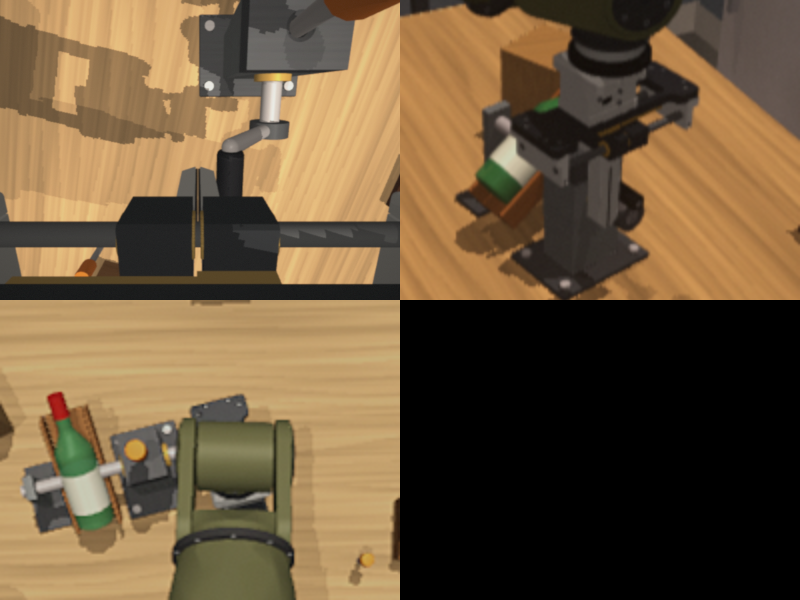

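Contact is good, at about 3–4 N. The head is visible in the top camera (top zoom 135,450), so I can watch its depth for the drop. Continuing.

play_rows --commands '[{"x": 0, "y": 0.0022, "z": 0, "wx": 0, "wy": 0, "wz": 0, "grip": 0}, {"x": 0, "y": 0.0022, "z": 0, "wx": 0, "wy": 0, "wz": 0, "grip": 0}, {"x": 0, "y": 0.0022, "z": 0, "wx": 0, "wy": 0, "wz": 0, "grip": 0}, {"x": 0, "y": 0.0022, "z": 0, "wx": 0, "wy": 0, "wz": 0, "grip": 0}, {"x": 0, "y": 0.0022, "z": 0, "wx": 0, "wy": 0, "wz": 0, "grip": 0}, {"x": 0, "y": 0.0022, "z": 0, "wx": 0, "wy": 0, "wz": 0, "grip": 0}, {"x": 0, "y": 0.0022, "z": 0, "wx": 0, "wy": 0, "wz": 0, "grip": 0}, {"x": 0, "y": 0.0022, "z": 0, "wx": 0, "wy": 0, "wz": 0, "grip": 0}, {"x": 0, "y": 0.0022, "z": 0, "wx": 0, "wy": 0, "wz": 0, "grip": 0}, {"x": 0, "y": 0.0022, "z": 0, "wx": 0, "wy": 0, "wz": 0, "grip": 0}, {"x": 0, "y": 0.0022, "z": 0, "wx": 0, "wy": 0, "wz": 0, "grip": 0}, {"x": 0, "y": 0.0022, "z": 0, "wx": 0, "wy": 0, "wz": 0, "grip": 0}]'

```text
clock: 16.1
eef_pos: [546.2, 17.5, 151.1]
eef_rot: [-3.142, -0.0, 1.794]
wrist_force: [-3.6, 0.9, 0.0]
finger_gap: 0.4
```

```bash
cat > t.py <<'E'
from h import *
p,d=manip.camera("top");C=cloud("top",d);s=manip.read_state()
P=C.reshape(-1,3);Q=P[(np.hypot(P[:,0]-561,P[:,1]-134)<16)&(P[:,2]>175)&(P[:,2]<300)]
r=s["eef_pos"][:2]-[561.5,135.8];x=r@[.9755,.2198]
f=s["wrist_force"][:2]@[.9755,.2198]
print("t",s["clock"],"head top",len(Q),np.percentile(Q[:,2],[50,95]).round(1) if len(Q) else None,"x",x.round(1),"f",f.round(1))
E
python3 t.py
```

```text
t 16.15 head top 72 [255.2 258.2] x -40.8 f -0.8
```

play_rows --commands '[{"x": 0, "y": 0.002, "z": 0, "wx": 0, "wy": 0, "wz": 0, "grip": 0}, {"x": 0, "y": 0.002, "z": 0, "wx": 0, "wy": 0, "wz": 0, "grip": 0}, {"x": 0, "y": 0.002, "z": 0, "wx": 0, "wy": 0, "wz": 0, "grip": 0}, {"x": 0, "y": 0.0015, "z": 0, "wx": 0, "wy": 0, "wz": 0, "grip": 0}]'

```text
clock: 16.65
eef_pos: [553.4, 19.1, 151.1]
eef_rot: [-3.142, -0.0, 1.794]
wrist_force: [-3.8, 0.3, -0.9]
finger_gap: 0.4
```

```bash
python3 t.py
```

```text
t 16.7 head top 71 [254.7 257.4] x -33.4 f -2.0
```

play_rows --commands '[{"x": 0, "y": 0.0015, "z": 0, "wx": 0, "wy": 0, "wz": 0, "grip": 0}, {"x": 0, "y": 0.0015, "z": 0, "wx": 0, "wy": 0, "wz": 0, "grip": 0}]'

```text
clock: 16.95
eef_pos: [556.3, 19.8, 151.2]
eef_rot: [-3.142, -0.0, 1.794]
wrist_force: [-2.6, 0.9, -0.1]
finger_gap: 0.3
```

```bash
python3 t.py
```

```text
t 17.0 head top 71 [255.1 258.4] x -30.4 f -2.2
```

play_rows --commands '[{"x": 0, "y": 0.0015, "z": 0, "wx": 0, "wy": 0, "wz": 0, "grip": 0}, {"x": 0, "y": 0.0015, "z": 0, "wx": 0, "wy": 0, "wz": 0, "grip": 0}, {"x": 0, "y": 0.001, "z": 0, "wx": 0, "wy": 0, "wz": 0, "grip": 0}]'

```text
clock: 17.38
eef_pos: [560.3, 20.7, 151.1]
eef_rot: [-3.142, -0.0, 1.794]
wrist_force: [-2.8, 0.5, -0.4]
finger_gap: 0.5
```

```bash
python3 t.py
```

```text
t 17.425 head top 72 [255.1 259. ] x -26.4 f -1.5
```

play_rows --commands '[{"x": 0, "y": 0.0015, "z": 0, "wx": 0, "wy": 0, "wz": 0, "grip": 0}, {"x": 0, "y": 0.0015, "z": 0, "wx": 0, "wy": 0, "wz": 0, "grip": 0}, {"x": 0, "y": 0.001, "z": 0, "wx": 0, "wy": 0, "wz": 0, "grip": 0}]'

```text
clock: 17.8
eef_pos: [564.2, 21.6, 151.1]
eef_rot: [3.142, -0.0, 1.794]
wrist_force: [-2.0, 1.9, 0.6]
finger_gap: 0.8
```

```bash
python3 t.py
```

```text
t 17.85 head top 71 [255.3 259.5] x -22.4 f -1.4
```

play_rows --commands '[{"x": 0, "y": 0.0015, "z": 0, "wx": 0, "wy": 0, "wz": 0, "grip": 0}, {"x": 0, "y": 0.0015, "z": 0, "wx": 0, "wy": 0, "wz": 0, "grip": 0}, {"x": 0, "y": 0.001, "z": 0, "wx": 0, "wy": 0, "wz": 0, "grip": 0}]'

```text
clock: 18.23
eef_pos: [568.1, 22.4, 151.1]
eef_rot: [-3.142, 0.0, 1.794]
wrist_force: [-2.4, 0.4, 0.2]
finger_gap: 0.6
```

```bash
python3 t.py
```

```text
t 18.275 head top 71 [255.4 258.3] x -18.4 f -1.9
```

play_rows --commands '[{"x": 0, "y": 0.0015, "z": 0, "wx": 0, "wy": 0, "wz": 0, "grip": 0}, {"x": 0, "y": 0.0015, "z": 0, "wx": 0, "wy": 0, "wz": 0, "grip": 0}, {"x": 0, "y": 0.001, "z": 0, "wx": 0, "wy": 0, "wz": 0, "grip": 0}]'

```text
clock: 18.65
eef_pos: [572.0, 23.3, 151.1]
eef_rot: [-3.142, 0.0, 1.794]
wrist_force: [-2.9, 0.8, -0.7]
finger_gap: 0.5
```

```bash
python3 t.py
```

```text
t 18.7 head top 72 [255.  257.7] x -14.5 f -1.7
```

play_rows --commands '[{"x": 0, "y": 0.0015, "z": 0, "wx": 0, "wy": 0, "wz": 0, "grip": 0}, {"x": 0, "y": 0.0015, "z": 0, "wx": 0, "wy": 0, "wz": 0, "grip": 0}, {"x": 0, "y": 0.001, "z": 0, "wx": 0, "wy": 0, "wz": 0, "grip": 0}]'

```text
clock: 19.08
eef_pos: [575.9, 24.2, 151.1]
eef_rot: [3.142, 0.0, 1.794]
wrist_force: [-2.6, 1.5, -0.6]
finger_gap: 0.7
```

```bash
python3 t.py
```

```text
t 19.125 head top 71 [255.3 258.5] x -10.5 f -1.5
```

play_rows --commands '[{"x": 0, "y": 0.0015, "z": 0, "wx": 0, "wy": 0, "wz": 0, "grip": 0}, {"x": 0, "y": 0.0015, "z": 0, "wx": 0, "wy": 0, "wz": 0, "grip": 0}, {"x": 0, "y": 0.001, "z": 0, "wx": 0, "wy": 0, "wz": 0, "grip": 0}]'

```text
clock: 19.5
eef_pos: [579.7, 25.1, 151.1]
eef_rot: [-3.142, -0.0, 1.794]
wrist_force: [-2.9, 1.0, -0.8]
finger_gap: 0.4
```

```bash
python3 t.py
```

```text
t 19.55 head top 71 [254.8 258.7] x -6.4 f -1.6
```

play_rows --commands '[{"x": 0, "y": 0.0015, "z": 0, "wx": 0, "wy": 0, "wz": 0, "grip": 0}, {"x": 0, "y": 0.0015, "z": 0, "wx": 0, "wy": 0, "wz": 0, "grip": 0}, {"x": 0, "y": 0.001, "z": 0, "wx": 0, "wy": 0, "wz": 0, "grip": 0}]'

```text
clock: 19.92
eef_pos: [583.7, 26.0, 151.1]
eef_rot: [3.142, -0.0, 1.794]
wrist_force: [-3.3, 0.7, -1.1]
finger_gap: 0.1
```

```bash
python3 t.py
```

```text
t 19.975 head top 74 [254.7 258.8] x -2.5 f -2.4
```

play_rows --commands '[{"x": 0, "y": 0.0015, "z": 0, "wx": 0, "wy": 0, "wz": 0, "grip": 0}, {"x": 0, "y": 0.0015, "z": 0, "wx": 0, "wy": 0, "wz": 0, "grip": 0}, {"x": 0, "y": 0.001, "z": 0, "wx": 0, "wy": 0, "wz": 0, "grip": 0}]'

```text
clock: 20.35
eef_pos: [587.5, 26.9, 151.1]
eef_rot: [-3.142, -0.0, 1.794]
wrist_force: [-3.2, 0.9, 0.5]
finger_gap: 0.7
```

```bash
python3 t.py
```

```text
t 20.4 head top 72 [254.8 258. ] x 1.5 f -0.7
```

play_rows --commands '[{"x": 0, "y": 0.0015, "z": 0, "wx": 0, "wy": 0, "wz": 0, "grip": 0}, {"x": 0, "y": 0.0015, "z": 0, "wx": 0, "wy": 0, "wz": 0, "grip": 0}, {"x": 0, "y": 0.001, "z": 0, "wx": 0, "wy": 0, "wz": 0, "grip": 0}]'

```text
clock: 20.78
eef_pos: [591.5, 27.8, 151.2]
eef_rot: [3.142, 0.0, 1.794]
wrist_force: [-2.8, 1.1, -0.3]
finger_gap: 0.7
```

```bash
python3 t.py
```

```text
t 20.825 head top 72 [254.7 258.4] x 5.5 f -2.2
```

play_rows --commands '[{"x": 0, "y": 0.0015, "z": 0, "wx": 0, "wy": 0, "wz": 0, "grip": 0}, {"x": 0, "y": 0.0015, "z": 0, "wx": 0, "wy": 0, "wz": 0, "grip": 0}, {"x": 0, "y": 0.001, "z": 0, "wx": 0, "wy": 0, "wz": 0, "grip": 0}]'

```text
clock: 21.2
eef_pos: [595.4, 28.7, 151.1]
eef_rot: [-3.142, -0.0, 1.794]
wrist_force: [-2.3, 0.8, 0.0]
finger_gap: 0.7
```

```bash
python3 t.py
```

```text
t 21.25 head top 110 [243.5 248.4] x 9.6 f -1.0
```

The head top dropped from 255 to about 244–246: the pin is in the cross-hole, with only about 2 N on the lever. Backing off, rising and moving over the pin with closed fingers.

play_rows --commands '[{"x": 0, "y": -0.01, "z": 0, "wx": 0, "wy": 0, "wz": 0, "grip": 0}, {"x": 0, "y": -0.01, "z": 0, "wx": 0, "wy": 0, "wz": 0, "grip": 0}, {"x": 0, "y": 0, "z": -0.03, "wx": 0, "wy": 0, "wz": 0, "grip": 0}, {"x": 0, "y": 0, "z": -0.04, "wx": 0, "wy": 0, "wz": 0, "grip": 0}, {"x": 0, "y": 0, "z": -0.04, "wx": 0, "wy": 0, "wz": 0, "grip": 0}, {"x": 0, "y": 0, "z": -0.03, "wx": 0, "wy": 0, "wz": 0, "grip": 0}, {"x": 0, "y": 0, "z": 0, "wx": 0, "wy": 0, "wz": 0, "grip": 0}]'

```text
clock: 22.12
eef_pos: [575.9, 24.0, 293.5]
eef_rot: [3.137, 0.001, 1.794]
wrist_force: [-0.4, 0.2, 0.4]
finger_gap: 0.5
```

```bash
python3 t.py
python3 - <<'E'
from h import *
s,im,C=wshot("w9");print(s["eef_pos"],delta(s,(562.3,135.6,s["eef_pos"][2])))
P=C.reshape(-1,3);Q=P[(np.hypot(P[:,0]-562,P[:,1]-135)<22)&(P[:,2]>225)&(P[:,2]<265)]
if len(Q):print(len(Q),np.percentile(Q[:,2],[50,98]),cv2.minEnclosingCircle(Q[:,:2].astype(np.float32)))
E
```

```text
t 22.175 head top 108 [243.3 248. ] x -10.9 f -0.3
[575.56234792  24.01995043 291.56889767] [111.7  11.8  -0. ]
1984 [244.51211163 246.24884387] ((564.4631958007812, 138.10899353027344), 13.323790550231934)
```

View pics/w9.png

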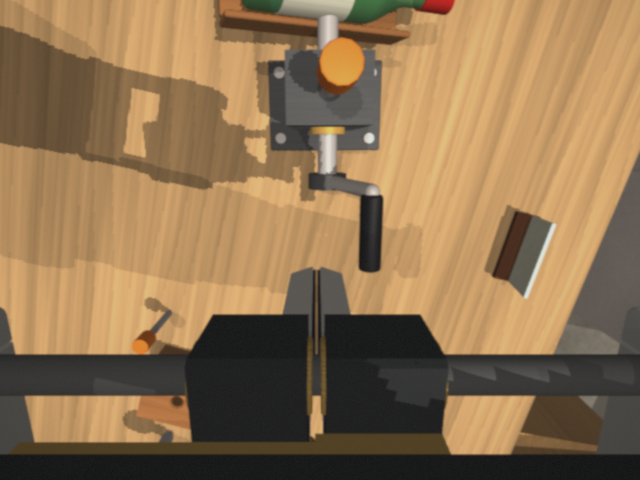

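The wrist view shows the lever past vertical on the +x side (370,230), with the pin upright at (342,62) and its head top at 246. Moving over the head and pressing down.

play_rows --commands '[{"x": 0.028, "y": 0.003, "z": 0, "wx": 0, "wy": 0, "wz": 0, "grip": 0}, {"x": 0.028, "y": 0.003, "z": 0, "wx": 0, "wy": 0, "wz": 0, "grip": 0}, {"x": 0.028, "y": 0.003, "z": 0, "wx": 0, "wy": 0, "wz": 0, "grip": 0}, {"x": 0.028, "y": 0.003, "z": 0, "wx": 0, "wy": 0, "wz": 0, "grip": 0}, {"x": 0, "y": 0, "z": 0.02, "wx": 0, "wy": 0, "wz": 0, "grip": 0}, {"x": 0, "y": 0, "z": 0.016, "wx": 0, "wy": 0, "wz": 0, "grip": 0}, {"x": 0, "y": 0, "z": 0, "wx": 0, "wy": 0, "wz": 0, "grip": 0}, {"x": 0, "y": 0, "z": 0, "wx": 0, "wy": 0, "wz": 0, "grip": 0}]'

```text
clock: 23.22
eef_pos: [562.8, 135.7, 255.5]
eef_rot: [3.141, 0.0, 1.794]
wrist_force: [0.3, 0.1, 0.4]
finger_gap: 0.6
```

play_rows --commands '[{"x": 0, "y": 0, "z": 0.003, "wx": 0, "wy": 0, "wz": 0, "grip": 0}, {"x": 0, "y": 0, "z": 0.003, "wx": 0, "wy": 0, "wz": 0, "grip": 0}, {"x": 0, "y": 0, "z": 0.002, "wx": 0, "wy": 0, "wz": 0, "grip": 0}, {"x": 0, "y": 0, "z": 0.002, "wx": 0, "wy": 0, "wz": 0, "grip": 0}]'

```text
clock: 23.72
eef_pos: [562.6, 136.1, 245.1]
eef_rot: [3.142, 0.0, 1.794]
wrist_force: [0.0, 0.0, 0.8]
finger_gap: 0.5
```

play_rows --commands '[{"x": 0, "y": 0, "z": 0.002, "wx": 0, "wy": 0, "wz": 0, "grip": 0}, {"x": 0, "y": 0, "z": 0.002, "wx": 0, "wy": 0, "wz": 0, "grip": 0}]'

```text
clock: 23.98
eef_pos: [563.0, 136.1, 241.8]
eef_rot: [3.14, 0.0, 1.794]
wrist_force: [0.1, -0.8, 6.6]
finger_gap: 0.5
```

play_rows --commands '[{"x": 0, "y": 0, "z": 0.001, "wx": 0, "wy": 0, "wz": 0, "grip": 0}, {"x": 0, "y": 0, "z": 0.001, "wx": 0, "wy": 0, "wz": 0, "grip": 0}]'

```text
clock: 24.22
eef_pos: [563.0, 136.1, 239.9]
eef_rot: [3.14, 0.0, 1.794]
wrist_force: [0.2, 0.9, 6.6]
finger_gap: 0.5
```

play_rows --commands '[{"x": 0, "y": 0, "z": 0.0015, "wx": 0, "wy": 0, "wz": 0, "grip": 0}, {"x": 0, "y": 0, "z": 0.0015, "wx": 0, "wy": 0, "wz": 0, "grip": 0}]'

```text
clock: 24.48
eef_pos: [563.0, 136.2, 236.9]
eef_rot: [3.14, 0.0, 1.794]
wrist_force: [-0.1, 0.0, 6.6]
finger_gap: 0.6
```

Run:
```python
from h import *
sd,*r=pintop();s=manip.read_state();print(r,s["wrist_force"],s["eef_pos"])
w=manip.camera("wrist")[0][:,:,::-1]
a=cv2.resize(w,(400,300));b=cv2.resize(sd[100:300,230:430],(400,400))[50:350]
cv2.imwrite("pics/z10.png",np.hstack([a,b]))
```

```text
[159, array([207.4, 223.8, 237.4]), (np.int64(165), np.int64(180), np.float64(322.1132075471698))] [-0.09145309  0.63935264  3.76611288] [562.89349645 136.14135394 236.66665247]
```

View pics/z10.png

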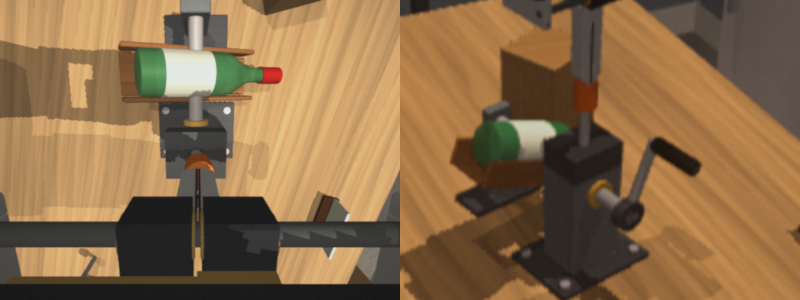

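The pin is sinking straight under the fingers at about 6.6 N. Continuing to home, where the TCP should be near 196.

play_rows --commands '[{"x": 0, "y": 0, "z": 0.002, "wx": 0, "wy": 0, "wz": 0, "grip": 0}, {"x": 0, "y": 0, "z": 0.002, "wx": 0, "wy": 0, "wz": 0, "grip": 0}, {"x": 0, "y": 0, "z": 0.002, "wx": 0, "wy": 0, "wz": 0, "grip": 0}]'

```text
clock: 24.95
eef_pos: [562.9, 136.1, 230.8]
eef_rot: [3.14, 0.0, 1.794]
wrist_force: [-0.6, -0.0, 8.2]
finger_gap: 1.0
```

play_rows --commands '[{"x": 0, "y": 0, "z": 0.002, "wx": 0, "wy": 0, "wz": 0, "grip": 0}, {"x": 0, "y": 0, "z": 0.002, "wx": 0, "wy": 0, "wz": 0, "grip": 0}, {"x": 0, "y": 0, "z": 0.002, "wx": 0, "wy": 0, "wz": 0, "grip": 0}]'

```text
clock: 25.32
eef_pos: [563.0, 136.0, 225.1]
eef_rot: [3.14, 0.0, 1.794]
wrist_force: [-2.1, -1.5, 9.0]
finger_gap: 0.7
```

play_rows --commands '[{"x": 0, "y": 0, "z": 0.002, "wx": 0, "wy": 0, "wz": 0, "grip": 0}, {"x": 0, "y": 0, "z": 0.002, "wx": 0, "wy": 0, "wz": 0, "grip": 0}, {"x": 0, "y": 0, "z": 0.002, "wx": 0, "wy": 0, "wz": 0, "grip": 0}]'

```text
clock: 25.7
eef_pos: [563.0, 136.0, 219.4]
eef_rot: [3.14, 0.0, 1.794]
wrist_force: [-2.6, -1.8, 11.1]
finger_gap: 0.5
```

play_rows --commands '[{"x": 0, "y": 0, "z": 0.002, "wx": 0, "wy": 0, "wz": 0, "grip": 0}, {"x": 0, "y": 0, "z": 0.002, "wx": 0, "wy": 0, "wz": 0, "grip": 0}, {"x": 0, "y": 0, "z": 0.002, "wx": 0, "wy": 0, "wz": 0, "grip": 0}]'

```text
clock: 26.08
eef_pos: [563.0, 135.9, 213.6]
eef_rot: [3.14, 0.001, 1.794]
wrist_force: [-3.5, -2.4, 14.8]
finger_gap: 0.6
```

play_rows --commands '[{"x": 0, "y": 0, "z": 0.002, "wx": 0, "wy": 0, "wz": 0, "grip": 0}, {"x": 0, "y": 0, "z": 0.002, "wx": 0, "wy": 0, "wz": 0, "grip": 0}]'

```text
clock: 26.32
eef_pos: [563.0, 135.9, 209.7]
eef_rot: [3.139, 0.001, 1.794]
wrist_force: [-3.5, -2.0, 12.9]
finger_gap: 0.4
```

Run:
```python
from h import *
sd,*r=pintop();s=manip.read_state();print(r,s["wrist_force"],s["eef_pos"])
w=manip.camera("wrist")[0][:,:,::-1]
a=cv2.resize(w[150:330,220:420],(400,360));b=cv2.resize(sd[140:240,270:381],(400,360))
cv2.imwrite("pics/z11.png",np.hstack([a,b]))
```

```text
[152, array([180. , 196.5, 211.6]), (np.int64(176), np.int64(191), np.float64(321.6118421052632))] [-1.82181713 -1.34424429  9.0926913 ] [562.92250624 135.92022629 209.33513928]
```

View pics/z11.png

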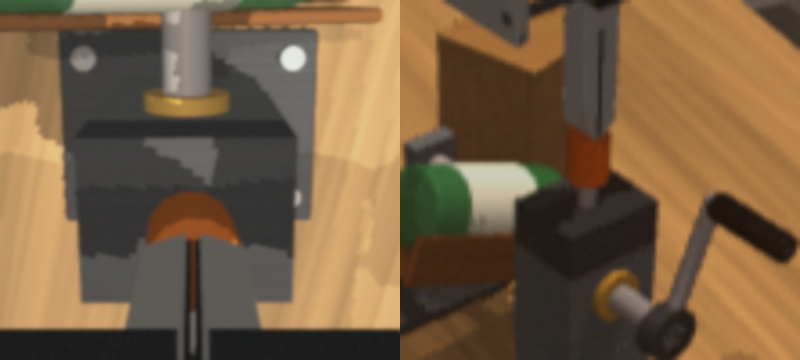

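The pin is vertical, with its head about 13 mm above the block, and still moving freely. Continuing.

play_rows --commands '[{"x": 0, "y": 0, "z": 0.002, "wx": 0, "wy": 0, "wz": 0, "grip": 0}, {"x": 0, "y": 0, "z": 0.002, "wx": 0, "wy": 0, "wz": 0, "grip": 0}, {"x": 0, "y": 0, "z": 0.002, "wx": 0, "wy": 0, "wz": 0, "grip": 0}]'

```text
clock: 26.8
eef_pos: [563.0, 135.7, 203.2]
eef_rot: [3.14, 0.001, 1.794]
wrist_force: [-1.7, -3.9, 9.0]
finger_gap: 0.5
```

play_rows --commands '[{"x": 0, "y": 0, "z": 0.0015, "wx": 0, "wy": 0, "wz": 0, "grip": 0}, {"x": 0, "y": 0, "z": 0.0015, "wx": 0, "wy": 0, "wz": 0, "grip": 0}]'

```text
clock: 27.05
eef_pos: [562.8, 135.7, 199.8]
eef_rot: [3.141, 0.001, 1.794]
wrist_force: [-0.9, -2.8, 7.1]
finger_gap: 0.7
```

play_rows --commands '[{"x": 0, "y": 0, "z": 0.0015, "wx": 0, "wy": 0, "wz": 0, "grip": 0}, {"x": 0, "y": 0, "z": 0.0015, "wx": 0, "wy": 0, "wz": 0, "grip": 0}]'

```text
clock: 27.3
eef_pos: [562.8, 135.6, 196.7]
eef_rot: [3.141, 0.001, 1.794]
wrist_force: [-1.9, -3.9, 12.1]
finger_gap: 0.6
```

play_rows --commands '[{"x": 0, "y": 0, "z": 0.001, "wx": 0, "wy": 0, "wz": 0, "grip": 0}, {"x": 0, "y": 0, "z": 0, "wx": 0, "wy": 0, "wz": 0, "grip": 0}]'

```text
clock: 27.55
eef_pos: [563.1, 135.7, 196.6]
eef_rot: [3.14, 0.001, 1.794]
wrist_force: [-3.0, -2.7, 12.4]
finger_gap: 0.4
```

play_rows --commands '[{"x": 0, "y": 0, "z": 0.001, "wx": 0, "wy": 0, "wz": 0, "grip": 0}, {"x": 0, "y": 0, "z": 0, "wx": 0, "wy": 0, "wz": 0, "grip": 0}]'

```text
clock: 27.8
eef_pos: [563.3, 135.7, 196.5]
eef_rot: [3.138, 0.001, 1.794]
wrist_force: [-4.6, -3.4, 19.2]
finger_gap: 0.5
```

Run:
```python
from h import *
sd,*r=pintop(box=(130,240,290,360));s=manip.read_state();print(r,s["wrist_force"],s["eef_pos"])
b=cv2.resize(sd[140:240,270:381],(400,360));cv2.imwrite("pics/z12.png",b)
```

```text
[141, array([171.5, 185.7, 197.3]), (np.int64(181), np.int64(196), np.float64(321.1985815602837))] [-5.13113161 -4.12068436 19.35028664] [563.27110236 135.72718426 196.46790893]
```

View pics/z12.png

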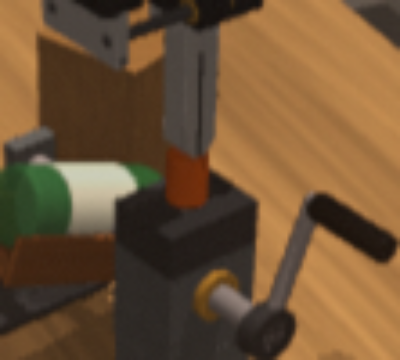

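The head is seated on the block: the TCP stopped at 196.5 while the force rose. Lifting off and retreating.

play_rows --commands '[{"x": 0, "y": 0, "z": -0.005, "wx": 0, "wy": 0, "wz": 0, "grip": 0}, {"x": 0, "y": 0, "z": -0.02, "wx": 0, "wy": 0, "wz": 0, "grip": 0}, {"x": 0, "y": 0, "z": -0.04, "wx": 0, "wy": 0, "wz": 0, "grip": 0}, {"x": 0, "y": 0, "z": -0.04, "wx": 0, "wy": 0, "wz": 0, "grip": 0}, {"x": 0, "y": -0.04, "z": -0.02, "wx": 0, "wy": 0, "wz": 0, "grip": 0}, {"x": 0, "y": -0.04, "z": 0, "wx": 0, "wy": 0, "wz": 0, "grip": 0}, {"x": 0, "y": 0, "z": 0, "wx": 0, "wy": 0, "wz": 0, "grip": 0}, {"x": 0, "y": 0, "z": 0, "wx": 0, "wy": 0, "wz": 0, "grip": 0}]'

```text
clock: 28.85
eef_pos: [485.0, 118.4, 319.0]
eef_rot: [-3.142, -0.0, 1.794]
wrist_force: [-0.3, 0.1, 0.8]
finger_gap: 1.0
```

Run:
```python
from h import *
s,im,C=wshot("w13");print(s["eef_pos"],s["wrist_force"])
P=C.reshape(-1,3);Q=P[(np.hypot(P[:,0]-562,P[:,1]-135)<16)&(P[:,2]>175)&(P[:,2]<265)]
if len(Q):print(len(Q),np.percentile(Q[:,2],[50,98]),cv2.minEnclosingCircle(Q[:,:2].astype(np.float32)))
sd=manip.camera("side")[0][:,:,::-1];cv2.imwrite("pics/side13.png",sd)
```

```text
[485.0242602  118.40451213 319.04621837] [-0.32783464  0.07150894  0.81880438]
902 [195.77587728 197.50806071] ((561.6234741210938, 135.88864135742188), 12.946002960205078)
```

View pics/side13.png

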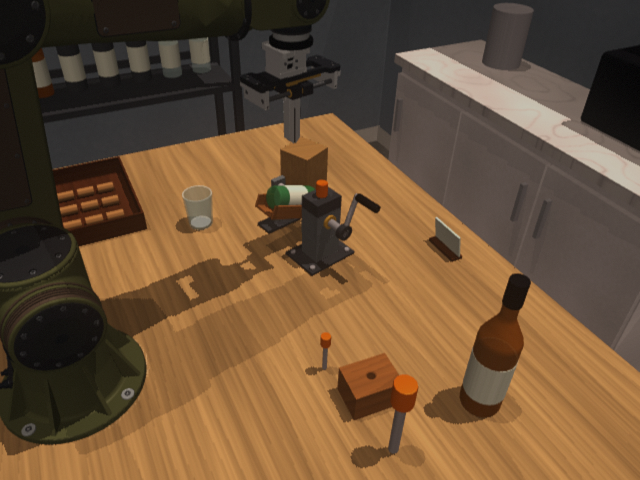

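View pics/w13.png

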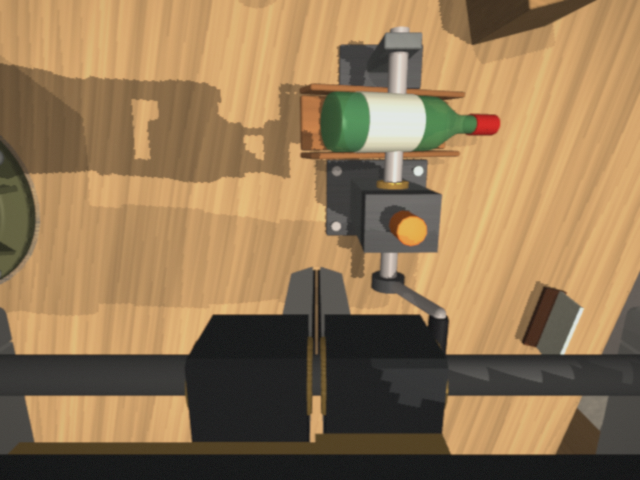

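The head sits on the block (wrist (410,230), top at 195.8, expected 196). The bottle, tumbler, carton and look-alike pins are undisturbed, and the robot is clear of everything.

```bash
python3 -c "
from cell import manip
print(manip.sign_off())"
```

```text
the job is handed in; nothing more can be done
None
```

The bottle stand is locked: the middle-sized pin is fully home with its head on the block. I handed the job in at about 29 s; the hand-in gave no verdict.

- **Placing the pin:** I took the pin from the rest by its head and let it go in the guide hole. Its head top then read about 255–256 mm, as expected when it rests on the hub.
- **Sweeping the lever:** I pushed the lever with closed fingers at no more than about 20 mm/s, slowing to about 12 mm/s in the range where the hole could be. The readings showed about 2–4 N, under the 10 N limit. I stopped when the top camera showed the head about 10 mm lower; a wrist view confirmed 246 mm. The lever was then at about +0.37 rad.
- **Pushing home:** I pressed the pin down with closed fingers. The highest force while it was moving was 15 N, and it reached about 19 N once the head was against the block.
- **Last checks:** The head top measures 195.8 mm (196 expected) and the gripper is clear. The bottle, tumbler, carton and look-alike pins look undisturbed.

**Problems along the way:**
- My first two move calls were refused because the rows left out some keys; the arm did not move.
- The side camera placed the guide hole about 4–6 mm away from the top and wrist cameras, so I used the wrist measurements.

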